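# Turn the sugar canister to the front of the lazy Susan

### The arm

A 6-joint arm with a two-finger parallel gripper is mounted at the origin on a cart in front of the work surface, level with it; the furniture and walls round the work are solid. World frame = base frame: x ahead of the robot, y to its left, z up, the work surface at z = 0. Lengths are in mm, angles in rad, forces in N, time in s.
With the tool pointing down it reaches from about 275 to 1000 mm from the base axis. Payload 8.4 kg.
Tool frame: the origin (TCP) lies where the fingers leave the gripper's body, on its centre line; the fingertips stand 73 mm ahead of it and the grasp point (between the pads) lies 54 mm ahead of it (grip_point_offset is the distance from the TCP to the grasp point, in mm); z points along the fingers, y is the direction in which the jaws open and shut (so a half turn about z gives the same grasp; the last joint's range is limited). The gripper opens to 85 mm and grips with 20 to 120 N. Pads are 22 mm wide; open, the fingers measure 114 mm over their backs; the gripper's body (76 mm by 85 mm) begins 54 mm behind the grasp point. The pads swing forward as they close: fully open they stand 13 mm farther back than shut.
Start: joints at [-0.002, 0.353, 1.633, -0, 1.155, -0.002], TCP at [625.003, -0, 303.881] pointing down, gripper open.
Joint ranges: [-2.63, 2.63], [-0.92, 2.1], [0.06, 2.66], [-1.3, 4.44], [0, 2.69], [-3.02, 3.02]. Speed limits (rad/s): [2.22, 2.22, 2.79, 3.14, 3.14, 3.14].

### API

Orientations are given as [roll, pitch, yaw] about the fixed x, y, z axes, in that order (R = Rz(yaw) Ry(pitch) Rx(roll)).
In Python, from rig import sense, grab_frame, sign_off, grip_point_offset gives the robot as it stands. The module is installed in compiled form; this text tells all that it offers.
- The arm moves only by the tool drive_tool, never from a script. Its argument "targets" is one flat list of numbers, 7 for each row, row after row: the shift along the tool's x, y, z in m, then the turn, a rotation vector about the tool's x, y, z in rad, then the opening, from 0 (shut) to 1 (fully open). In form: [tx, ty, tz, wx, wy, wz, grip, tx, ty, tz, wx, wy, wz, grip, ...]. A call has 1 to 12 rows; each row is the pose to reach, as a shift and turn from the pose commanded when the call began, along the tool's axes at that moment; what a row does not reach only later rows make up. A row lasts 1/12 s, in which the tool goes at most 41.7 mm and 7.16 degrees, less where a joint would pass 70% of its speed; a pose out of reach is approached as far as the arm can. A call with a gripper value outside its range is refused whole. The fingers move at their own pace and stop on an object; "force" is the grip in N (left out, the last holds). Time passes only in rows, so rows that repeat a pose let the fingers close. It gives the time, the measured TCP pose, the force and the opening at its end, in the units of the state.
- sense(): the state, without advancing time (a new reading comes with each control period).
- grab_frame(name): name is "scene" or "side" or "wrist"; returns a dict with "color" (480x640x3 uint8, blue, green, red), "vertical_fov" (degrees; the focal length in pixels is half the picture's height over the tangent of half this angle, whatever the lens; pixels are square), "cx", "cy" (the principal point, pixels), "world_from_camera" (4x4, takes a point from camera to world coordinates). Camera axes: x right, y down, z forward; pixel columns grow to the right and rows downward; lengths in mm; the calibration is good to about 2 mm. A picture is of the moment at which its call begins. There is no depth.
- sign_off(): hands the job in, once; it reports no verdict.
The state is a dict: "clock": time; "qpos": joint angles; "qvel": joint speeds; "joint_efforts": joint torques, N m; "eef_pos": TCP position; "tcp_rot": TCP orientation; "contact_force": force on the tool from outside, world axes, zero at the start; "wrist_torque": the same for the moment, N m; "opening": opening from 0.0 (shut) to 1.0 (fully open).
Only numpy, scipy, OpenCV 4.12 (cv2) and the standard library are available. Lean on these libraries where they do the work, as an engineer would, in place of code of your own. Each camera call takes 0.05 s, during which the arm holds its last target. There are 200 camera calls.

### The job

Turn the wooden turntable by gently pushing the knobs on its rim until the sugar canister (the round one with a wooden lid and a little lid knob) stands in line with the pointer tongue that sticks out from the turntable's base, and leave it at rest there. Touch only the turntable: do not touch, lift or shift the canister, the jar or the tin that ride on it, and leave the things around it where they are.

Things in the scene. Friction and masses are not known exactly. Their poses are not given: they have to be found in the camera images.
- stand: the turntable's fixed dark wooden base: a round foot 210 mm across, 10 mm high; origin on the worktop on the turning axis. A pointer tongue 22 mm wide, its top 10 mm above the worktop, runs from the foot along the base's own -x to 213 mm from the axis, so 63 mm past the disc's edge, roughly towards the robot. Does not turn or move.
- pointer_tip (a point): the small brass dot on top of the pointer tongue near its end, 200 mm from the turning axis, 10 mm above the worktop
- turntable: round wooden disc 300 mm across on the base; origin on the turning axis at the disc's underside, 12 mm above the worktop; z up; its top is 28 mm above the worktop. Turns freely both ways, more than a full turn, about the vertical axis, against light friction (1 to 1.5 N at the knobs), and stays where it is left. Six knobs stand on its rim.
- knob0 (a point): centre of the top of one of the six equal upright dark wooden rim knobs: round, 22 mm across, 41 mm high, tops 69 mm above the worktop, centres 135 mm from the axis, every 60 degrees; this one at 30 degrees from the disc's x axis, counter-clockwise from above. The containers stand farther in (within 112 mm of the axis), each midway between two knobs.
- spot0 (a point): centre of a cork circle 84 mm across in the disc's top, 68 mm from the axis, at 0 degrees from the disc's x; one container stands on each cork circle, within 6 mm of its centre
- spot1 (a point): the same, at 120 degrees
- spot2 (a point): the same, at 240 degrees
- canister: the sugar canister, to be brought to the pointer: round orange pot 77 mm across, 85 mm high with its flat wooden lid and round lid knob; loose; origin at the centre of its underside, z up. Stands on one of the three cork circles (which one varies)
- jar: glass jar with a green screw lid, 62 mm across, 86 mm high, loose on another cork circle; origin at the centre of its underside, z up
- tin: low metal tin, 75 mm across, 58 mm high, loose on another cork circle; origin at the centre of its underside, z up
- cup: small two-tone cup with a handle, 60 x 84 x 53 mm, loose on the worktop left of the turntable; origin at the centre of its underside; leave it
- lemon: lemon, 72 x 57 x 58 mm, loose on the worktop right of the turntable; origin at its underside; leave it
- spice_jar: spice jar, 41 mm across, 105 mm high, loose on the worktop behind and right of the turntable; origin at the centre of its underside; leave it
Not all that is in view belongs to the job. Leave any purple or turquoise look-alike of the jar alone.

How it is judged (in metres and radians):
At the end, for the whole second after the job is handed in: The canister's centre is within 14 mm of the line from the turning axis through the pointer, on the pointer's side; the turntable is at rest; canister, jar and tin stand upright on the disc, each within 22 mm of the middle of a cork circle (y of canister in the frame of stand between -0.014 and 0.014 m and x of canister in the frame of stand below -0.045 m and angular speed of turntable below 0.03 rad/s and angle between each of canister, jar, tin's own z axis and vertical below 0.1 rad and (horizontal distance between canister and spot0 below 0.022 m or horizontal distance between canister and spot1 below 0.022 m or horizontal distance between canister and spot2 below 0.022 m) and (horizontal distance between jar and spot0 below 0.022 m or horizontal distance between jar and spot1 below 0.022 m or horizontal distance between jar and spot2 below 0.022 m) and (horizontal distance between tin and spot0 below 0.022 m or horizontal distance between tin and spot1 below 0.022 m or horizontal distance between tin and spot2 below 0.022 m) and z of each of canister, jar, tin in the frame of turntable below 0.026 m); the robot touches nothing.
It fails at once if a container on the turntable is touched by the robot (contact force between any of the fingers, the arm and canister above 0.5 N or contact force between any of the fingers, the arm and jar above 0.5 N or contact force between any of the fingers, the arm and tin above 0.5 N).
It fails at once if a container slides off its cork circle (22 mm) (not (horizontal distance between canister and spot0 below 0.022 m or horizontal distance between canister and spot1 below 0.022 m or horizontal distance between canister and spot2 below 0.022 m) or not (horizontal distance between jar and spot0 below 0.022 m or horizontal distance between jar and spot1 below 0.022 m or horizontal distance between jar and spot2 below 0.022 m) or not (horizontal distance between tin and spot0 below 0.022 m or horizontal distance between tin and spot1 below 0.022 m or horizontal distance between tin and spot2 below 0.022 m)).
It fails at once if a container is lifted 10 mm or tipped (z of any of canister, jar, tin in the frame of turntable above 0.026 m or angle between any of canister, jar, tin's own z axis and vertical above 0.25 rad).
It fails at once if the turntable is shoved with more than 25 N (contact force between any of the fingers, the arm and turntable above 25 N).
It fails at once if the cup, the lemon or the spice jar beside the turntable is moved by 20 mm (distance of any of cup, lemon, spice_jar from where it was at the start of the episode above 0.02 m).
It also fails if it takes over 64 s, if anything falls off the work surface, if the arm or the gripper's body presses on something with over 40 N, if the wrist force passes 120 N, or if a joint passes its speed limit or range.

## Working session

There is one attempt and no reset: what is moved stays moved. The work goes in short steps, Python scripts to look and compute and a tool call to move; the robot and the scene stay as the last step left them, time stands still between calls to the robot, and variables do not carry over. Pictures are saved under pics/ and viewed, about 8 in all and at most 12, crops included, and the job is handed in when it is done.

Besides the shell and the picture viewer there is one more tool, called after ">>>" by a JSON object that holds its "name" and its "arguments", one argument or row to a line. drive_tool: Moves the arm, as the interface text tells. Its arguments: {"type":"object","properties":{"targets":{"type":"array"},"force":{"type":"number"}},"required":["targets"]}

```bash
mkdir -p pics; cat > h.py <<'E'
import numpy as np, cv2
from rig import sense, grab_frame, sign_off, grip_point_offset
def snap(n,f):
    g=grab_frame(n); cv2.imwrite('pics/'+f,g['color']); np.savez('pics/'+f+'.npz',**{k:g[k] for k in('vertical_fov','cx','cy','world_from_camera')}); return g
def K(g): return 240/np.tan(np.radians(float(g['vertical_fov']))/2)
def px2w(g,u,v,z):
    T=np.array(g['world_from_camera']); d=T[:3,:3]@np.array([(u-g['cx'])/K(g),(v-g['cy'])/K(g),1]); o=T[:3,3]
    return o+d*(z-o[2])/d[2]
def w2px(g,p):
    T=np.array(g['world_from_camera']); c=T[:3,:3].T@(np.array(p)-T[:3,3]); return c[:2]/c[2]*K(g)+[g['cx'],g['cy']]
E
python3 - <<'E'
from h import *
for n in('scene','side','wrist'):
    g=snap(n,n+'0.png'); print(n,g['vertical_fov'],g['cx'],g['cy'],np.round(g['world_from_camera'],2).tolist())
s=sense(); print(s['clock'],s['eef_pos'],s['tcp_rot'],s['contact_force'])
E
```

```text
scene 42.37994959660217 315.3546564191717 232.91811832753862 [[0.88, -0.25, 0.41, -11.18], [-0.48, -0.47, 0.74, -979.48], [0.01, -0.84, -0.54, 867.88], [0.0, 0.0, 0.0, 1.0]]
side 57.81817526464825 323.0942544588065 236.80279408387463 [[1.0, 0.01, -0.01, 594.91], [0.02, -0.85, 0.53, -468.49], [-0.0, -0.53, -0.85, 1008.6], [0.0, 0.0, 0.0, 1.0]]
wrist 61.19020318362599 317.46871344401103 240.08383873763736 [[1.0, 0.0, -0.0, 624.2], [0.0, -0.95, -0.31, 80.53], [-0.0, 0.31, -0.95, 373.9], [0.0, 0.0, 0.0, 1.0]]
0.15 [ 6.24716903e+02 -3.24540263e-03  3.03301594e+02] [-3.14049617e+00 -2.52056196e-05  1.57075888e+00] [-0.30796787  0.57654718 -0.65036449]
```

View pics/scene0.png

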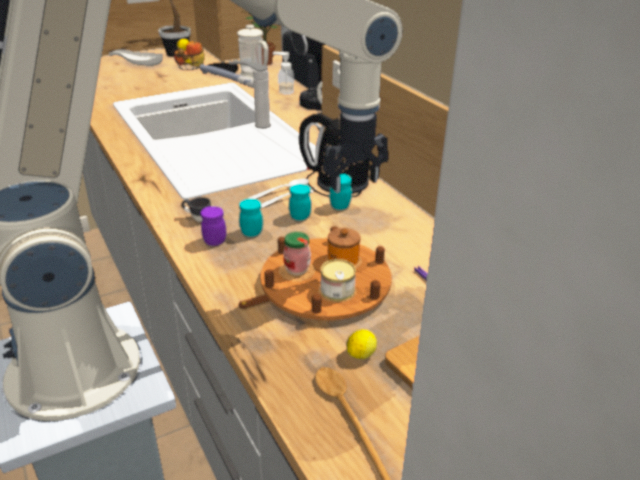

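View pics/wrist0.png

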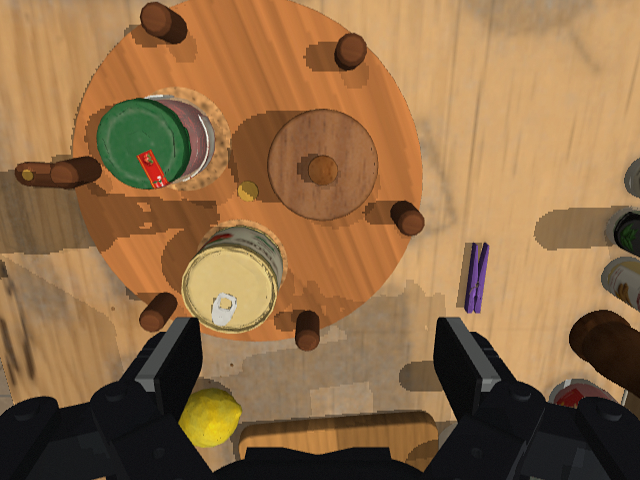

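```bash
cat > fit.py <<'E'
from h import *
from scipy.optimize import least_squares
def fit(g,tops,a0=0.0):
    P=np.array([px2w(g,u,v,69)[:2] for u,v in tops])
    def f(q):
        d=P-q[:2]; th=np.arctan2(d[:,1],d[:,0]); r=np.hypot(*d.T)
        e=(th-q[2]+np.pi/6)%(np.pi/3)-np.pi/6
        return np.r_[r-135,135*e]
    best=min((least_squares(f,np.r_[P.mean(0),a]) for a in np.arange(0,np.pi/3,.15)),key=lambda s:s.cost)
    return best.x,best.fun
E
python3 - <<'E'
from fit import *
g=np.load('pics/wrist0.png.npz')
q,r=fit(g,[(155,15),(351,48),(410,220),(307,338),(152,318),(65,174)])
print(q[:2],np.degrees(q[2])%60,np.round(r,1))
tip=px2w(g,27,174,10)[:2]; print('tip',tip,np.linalg.norm(tip-q[:2]))
print('hub z28',px2w(g,248,191,28))
lk=px2w(g,323,169,85); print('can',lk, lk[:2]-q[:2])
u=(tip-q[:2])/np.linalg.norm(tip-q[:2]); print('ptr ang',np.degrees(np.arctan2(u[1],u[0])),'can ang',np.degrees(np.arctan2(*(lk[:2]-q[:2])[::-1])))
im=cv2.imread('pics/wrist0.png'); 
for k in range(6):
    a=q[2]+k*np.pi/3; p=q[:2]+135*np.array([np.cos(a),np.sin(a)]); c=w2px(g,[*p,69]); cv2.circle(im,tuple(int(x) for x in c),3,(0,255,0),-1); print(k,np.round(p),np.degrees(a))
for z in (85,28):
  cv2.circle(im,tuple(int(x) for x in w2px(g,[*q[:2],z])),3,(255,0,0),-1)
cv2.imwrite('pics/w0a.png',im[:360,:460].repeat(1,0))
E
```

```text
[565.21936106  14.64304387] 52.07317742102331 [-1.4 -3.  -3.1 -2.2 -3.2 -2.9 -0.2 -0.5  0.1 -0.2  0.   0.7]
tip [363.41568054  22.78518239] 201.96786846179933
hub z28 [563.9158619   11.11442657  28.        ]
can [627.83552901  38.37724831  85.        ] [62.61616795 23.73420444]
ptr ang 177.68955015774836 can ang 20.758849852131412
0 [699.  -4.] -7.926822578976691
1 [648. 121.] 52.0731774210233
2 [514. 140.] 112.0731774210233
3 [432.  33.] 172.0731774210233
4 [482. -92.] 232.0731774210233
5 [ 616. -110.] 292.07317742102333
```

View pics/w0a.png

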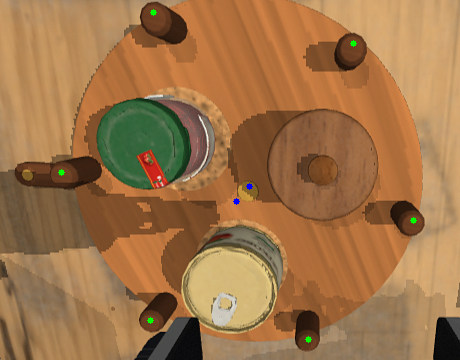

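View pics/side0.png

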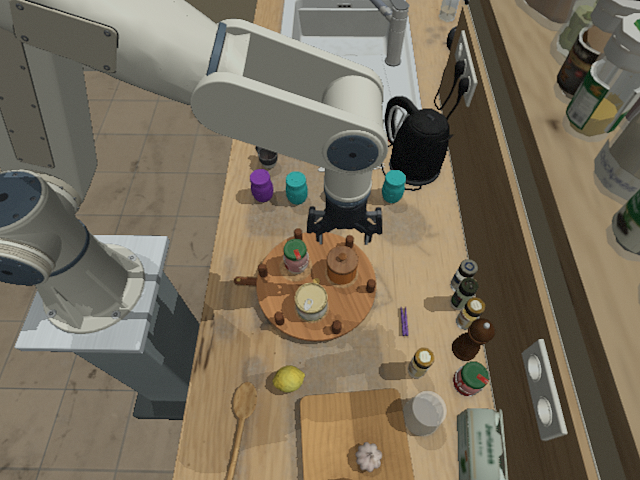

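The wrist view shows the jar near (145,145), the tin near (230,285) and the canister lid knob at (323,169). The pointer dot is at (27,174) and all six knob tops match the fit. The side view shows free space around the disc.

Plan: straddle the far knob at −8° loosely, about 140 mm from the axis, and carry it about 154° counter-clockwise.

>>> {"name": "drive_tool", "arguments": {
  "targets": [-0.005, 0.079, 0.06, 0, 0, 1.4, 0.5, -0.005, 0.079, 0.06, 0, 0, 1.4, 0.5, -0.005, 0.079, 0.06, 0, 0, 1.4, 0.5, -0.005, 0.079, 0.06, 0, 0, 1.4, 0.5, -0.005, 0.079, 0.06, 0, 0, 1.4, 0.5, -0.005, 0.079, 0.06, 0, 0, 1.4, 0.5, -0.005, 0.079, 0.06, 0, 0, 1.4, 0.5, -0.005, 0.079, 0.06, 0, 0, 1.4, 0.5, -0.005, 0.079, 0.06, 0, 0, 1.4, 0.5, -0.005, 0.079, 0.06, 0, 0, 1.4, 0.5, -0.005, 0.079, 0.06, 0, 0, 1.4, 0.5, -0.005, 0.079, 0.06, 0, 0, 1.4, 0.5]
}}

```text
clock: 1.15
eef_pos: [703.8, -5.0, 243.5]
tcp_rot: [-3.141, 0.001, 0.165]
contact_force: [0.0, 0.8, -0.6]
opening: 0.497
```

>>> {"name": "drive_tool", "arguments": {
  "targets": [0, 0, 0, 0, 0, 0.1, 0.5, 0, 0, 0, 0, 0, 0.2, 0.5, 0, 0, 0, 0, 0, 0.309, 0.5, 0, 0, 0, 0, 0, 0.309, 0.5, 0, 0, 0, 0, 0, 0.309, 0.5, 0, 0, 0, 0, 0, 0.309, 0.5]
}}

```text
clock: 1.65
eef_pos: [703.9, -5.0, 243.7]
tcp_rot: [3.142, 0.0, -0.133]
contact_force: [0.4, 0.3, -0.2]
opening: 0.501
```

```bash
python3 - <<'E'
from h import *
g=snap('wrist','w1.png'); s=sense(); print(s['clock'],s['eef_pos'],s['tcp_rot'],s['opening'],s['contact_force'])
E
```

```text
1.7 [703.93508466  -4.97189423 243.75028373] [ 3.14157288e+00  2.45597917e-04 -1.34310194e-01] 0.4956108445309063 [-0.03229212  0.10951566  0.42237709]
```

View pics/w1.png

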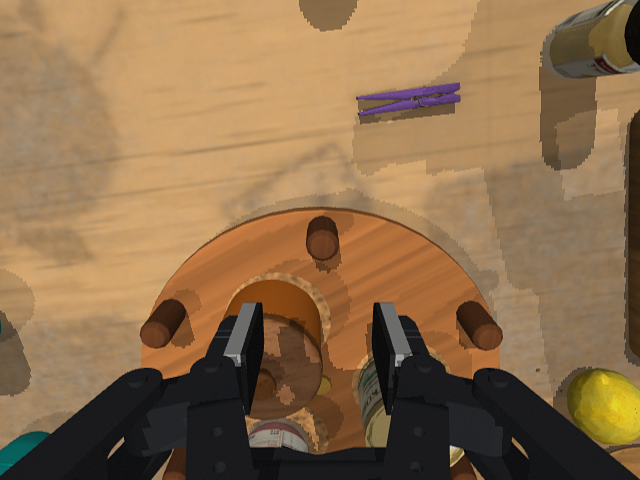

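```bash
python3 - <<'E'
from h import *
g=np.load('pics/w1.png.npz'); k=px2w(g,322,248,69)[:2]; d=k-[565.2,14.6]; print(k,np.hypot(*d),np.degrees(np.arctan2(d[1],d[0])))
E
```

```text
[697.22100796  -6.99411907] 133.7753808482165 -9.289369844426261
```

>>> {"name": "drive_tool", "arguments": {
  "targets": [0, 0, 0.01, 0, 0, 0, 0.5, 0, 0, 0.02, 0, 0, 0, 0.5, 0, 0, 0.03, 0, 0, 0, 0.5, 0, 0, 0.04, 0, 0, 0, 0.5, 0, 0, 0.045, 0, 0, 0, 0.5, 0, 0, 0.045, 0, 0, 0, 0.5]
}}

```text
clock: 2.2
eef_pos: [703.0, -5.0, 196.5]
tcp_rot: [3.141, 0.003, -0.138]
contact_force: [-0.0, -0.4, 0.1]
opening: 0.501
```

>>> {"name": "drive_tool", "arguments": {
  "targets": [0, -0.001, 0.01, 0, 0, 0, 0.5, 0, -0.001, 0.02, 0, 0, 0, 0.5, 0, -0.001, 0.03, 0, 0, 0, 0.5, 0, -0.001, 0.04, 0, 0, 0, 0.5, 0, -0.001, 0.05, 0, 0, 0, 0.5, 0, -0.001, 0.06, 0, 0, 0, 0.5, 0, -0.001, 0.07, 0, 0, 0, 0.5, 0, -0.001, 0.075, 0, 0, 0, 0.5, 0, -0.001, 0.075, 0, 0, 0, 0.5]
}}

```text
clock: 2.95
eef_pos: [703.3, -4.0, 122.1]
tcp_rot: [3.141, 0.002, -0.138]
contact_force: [-0.4, 0.3, 0.2]
opening: 0.498
```

```bash
python3 - <<'E'
from h import *
g=snap('side','s1.png');h=snap('wrist','w2.png')
cv2.imwrite('pics/c2.png',np.hstack([cv2.resize(g['color'][180:360,220:420],(400,360)),cv2.resize(h['color'],(400,300))[:,:].copy() if 0 else cv2.resize(h['color'],(400,360))]))
E
```

```text
(no output)
```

View pics/c2.png

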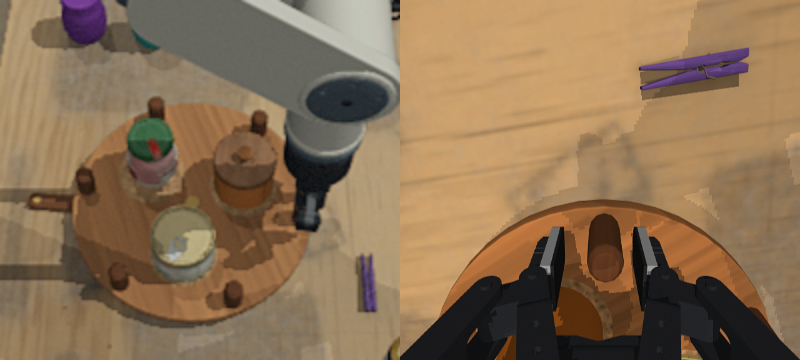

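The knob is centred between the open fingers and nothing is in contact. I'll start the arc slowly.

>>> {"name": "drive_tool", "arguments": {
  "targets": [0, -0.0024, 0, 0, 0, -0.0175, 0.5, -0.0001, -0.0049, 0, 0, 0, -0.0349, 0.5, -0.0002, -0.0073, 0, 0, 0, -0.0524, 0.5, -0.0003, -0.0098, 0, 0, 0, -0.0698, 0.5, -0.0005, -0.0122, 0, 0, 0, -0.0873, 0.5, -0.0008, -0.0146, 0, 0, 0, -0.1047, 0.5, -0.001, -0.0171, 0, 0, 0, -0.1222, 0.5, -0.0014, -0.0195, 0, 0, 0, -0.1396, 0.5, -0.0017, -0.0219, 0, 0, 0, -0.1571, 0.5, -0.0021, -0.0243, 0, 0, 0, -0.1745, 0.5, -0.0026, -0.0267, 0, 0, 0, -0.192, 0.5, -0.0031, -0.0291, 0, 0, 0, -0.2094, 0.5]
}}

```text
clock: 4.05
eef_pos: [705.0, 25.5, 123.8]
tcp_rot: [-3.142, 0.0, 0.073]
contact_force: [-0.8, -1.9, 0.3]
opening: 0.502
```

```bash
python3 - <<'E'
from h import *
g=snap('side','s2.png'); h=snap('wrist','w3.png'); s=sense(); d=s['eef_pos'][:2]-np.array([565.2,14.6]); print(np.hypot(*d),np.degrees(np.arctan2(d[1],d[0])),np.degrees(s['tcp_rot']),s['contact_force'])
cv2.imwrite('pics/c3.png',np.hstack([cv2.resize(g['color'][180:360,220:420],(400,360)),cv2.resize(h['color'],(400,360))]))
E
```

```text
140.20805133427265 4.57494526025141 [-1.79982614e+02  1.14397367e-02  4.15250622e+00] [ 0.12446798  0.02015458 -0.24613363]
```

View pics/c3.png

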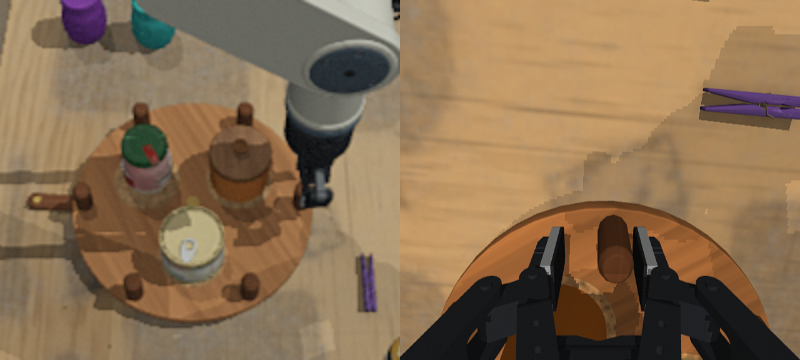

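The push works and the forces stay around 2 N. I'll continue at 24° per call.

>>> {"name": "drive_tool", "arguments": {
  "targets": [-0.0001, -0.0049, 0, 0, 0, -0.0349, 0.5, -0.0003, -0.0098, 0, 0, 0, -0.0698, 0.5, -0.0008, -0.0146, 0, 0, 0, -0.1047, 0.5, -0.0014, -0.0195, 0, 0, 0, -0.1396, 0.5, -0.0021, -0.0243, 0, 0, 0, -0.1745, 0.5, -0.0031, -0.0291, 0, 0, 0, -0.2094, 0.5, -0.0042, -0.0339, 0, 0, 0, -0.2443, 0.5, -0.0054, -0.0386, 0, 0, 0, -0.2793, 0.5, -0.0069, -0.0433, 0, 0, 0, -0.3142, 0.5, -0.0084, -0.0479, 0, 0, 0, -0.3491, 0.5, -0.0102, -0.0524, 0, 0, 0, -0.384, 0.5, -0.0121, -0.0569, 0, 0, 0, -0.4189, 0.5]
}}

```text
clock: 5.15
eef_pos: [688.7, 81.2, 123.7]
tcp_rot: [-3.142, 0.0, 0.492]
contact_force: [-0.6, -1.5, -0.2]
opening: 0.499
```

>>> {"name": "drive_tool", "arguments": {
  "targets": [-0.0001, -0.0049, 0, 0, 0, -0.0349, 0.5, -0.0003, -0.0098, 0, 0, 0, -0.0698, 0.5, -0.0008, -0.0146, 0, 0, 0, -0.1047, 0.5, -0.0014, -0.0195, 0, 0, 0, -0.1396, 0.5, -0.0021, -0.0243, 0, 0, 0, -0.1745, 0.5, -0.0031, -0.0291, 0, 0, 0, -0.2094, 0.5, -0.0042, -0.0339, 0, 0, 0, -0.2443, 0.5, -0.0054, -0.0386, 0, 0, 0, -0.2793, 0.5, -0.0069, -0.0433, 0, 0, 0, -0.3142, 0.5, -0.0084, -0.0479, 0, 0, 0, -0.3491, 0.5, -0.0102, -0.0524, 0, 0, 0, -0.384, 0.5, -0.0121, -0.0569, 0, 0, 0, -0.4189, 0.5]
}}

```text
clock: 6.15
eef_pos: [651.4, 125.6, 123.8]
tcp_rot: [3.142, 0.0, 0.911]
contact_force: [1.4, -1.4, 0.1]
opening: 0.497
```

```bash
python3 - <<'E'
from h import *
s=sense(); d=s['eef_pos'][:2]-np.array([565.2,14.6]); print(np.hypot(*d),np.degrees(np.arctan2(d[1],d[0])),np.degrees(s['tcp_rot']),s['eef_pos'],s['contact_force'],s['qpos'])
E
```

```text
140.5456037841929 52.19017705537018 [1.79995176e+02 4.49264242e-03 5.21698086e+01] [651.36042985 125.63804335 123.8206753 ] [ 1.4038905  -1.40036383  0.14295258] [ 1.88331151e-01  6.10338782e-01  1.66762719e+00 -1.51280237e-04
  8.63629866e-01  8.48690828e-01]
```

>>> {"name": "drive_tool", "arguments": {
  "targets": [-0.0001, -0.0049, 0, 0, 0, -0.0349, 0.5, -0.0003, -0.0098, 0, 0, 0, -0.0698, 0.5, -0.0008, -0.0146, 0, 0, 0, -0.1047, 0.5, -0.0014, -0.0195, 0, 0, 0, -0.1396, 0.5, -0.0021, -0.0243, 0, 0, 0, -0.1745, 0.5, -0.0031, -0.0291, 0, 0, 0, -0.2094, 0.5, -0.0042, -0.0339, 0, 0, 0, -0.2443, 0.5, -0.0054, -0.0386, 0, 0, 0, -0.2793, 0.5, -0.0069, -0.0433, 0, 0, 0, -0.3142, 0.5, -0.0084, -0.0479, 0, 0, 0, -0.3491, 0.5, -0.0102, -0.0524, 0, 0, 0, -0.384, 0.5, -0.0121, -0.0569, 0, 0, 0, -0.4189, 0.5]
}}

```text
clock: 7.15
eef_pos: [599.2, 151.1, 123.9]
tcp_rot: [3.141, -0.0, 1.329]
contact_force: [0.4, -0.3, 0.2]
opening: 0.501
```

>>> {"name": "drive_tool", "arguments": {
  "targets": [-0.0001, -0.0049, 0, 0, 0, -0.0349, 0.5, -0.0003, -0.0098, 0, 0, 0, -0.0698, 0.5, -0.0008, -0.0146, 0, 0, 0, -0.1047, 0.5, -0.0014, -0.0195, 0, 0, 0, -0.1396, 0.5, -0.0021, -0.0243, 0, 0, 0, -0.1745, 0.5, -0.0031, -0.0291, 0, 0, 0, -0.2094, 0.5, -0.0042, -0.0339, 0, 0, 0, -0.2443, 0.5, -0.0054, -0.0386, 0, 0, 0, -0.2793, 0.5, -0.0069, -0.0433, 0, 0, 0, -0.3142, 0.5, -0.0084, -0.0479, 0, 0, 0, -0.3491, 0.5, -0.0102, -0.0524, 0, 0, 0, -0.384, 0.5, -0.0121, -0.0569, 0, 0, 0, -0.4189, 0.5]
}}

```text
clock: 8.15
eef_pos: [541.2, 153.2, 124.0]
tcp_rot: [3.141, -0.0, 1.748]
contact_force: [1.2, 1.4, -0.3]
opening: 0.502
```

>>> {"name": "drive_tool", "arguments": {
  "targets": [-0.0001, -0.0049, 0, 0, 0, -0.0349, 0.5, -0.0003, -0.0098, 0, 0, 0, -0.0698, 0.5, -0.0008, -0.0146, 0, 0, 0, -0.1047, 0.5, -0.0014, -0.0195, 0, 0, 0, -0.1396, 0.5, -0.0021, -0.0243, 0, 0, 0, -0.1745, 0.5, -0.0031, -0.0291, 0, 0, 0, -0.2094, 0.5, -0.0042, -0.0339, 0, 0, 0, -0.2443, 0.5, -0.0054, -0.0386, 0, 0, 0, -0.2793, 0.5, -0.0069, -0.0433, 0, 0, 0, -0.3142, 0.5, -0.0084, -0.0479, 0, 0, 0, -0.3491, 0.5, -0.0102, -0.0524, 0, 0, 0, -0.384, 0.5, -0.0121, -0.0569, 0, 0, 0, -0.4189, 0.5]
}}

```text
clock: 9.15
eef_pos: [487.4, 131.4, 124.1]
tcp_rot: [3.14, 0.0, 2.167]
contact_force: [-0.3, 1.5, -0.5]
opening: 0.497
```

```bash
python3 - <<'E'
from h import *
s=sense(); d=s['eef_pos'][:2]-np.array([565.2,14.6]); print(np.hypot(*d),np.degrees(np.arctan2(d[1],d[0])),np.degrees(s['tcp_rot']),s['eef_pos'],s['contact_force'],s['qpos'])
g=snap('side','s4.png'); h=snap('wrist','w4.png')
cv2.imwrite('pics/c4.png',np.hstack([cv2.resize(g['color'][180:360,220:420],(400,360)),cv2.resize(h['color'],(400,360))]))
E
```

```text
140.3355122128086 123.6882812481533 [1.79928295e+02 4.36515798e-04 1.24167482e+02] [487.35950423 131.36863109 124.11052277] [-0.33180424  1.51323359 -0.47198908] [ 2.60105190e-01  4.23803116e-01  2.02470423e+00  6.35913272e-04
  6.91901478e-01 -3.36719313e-01]
```

View pics/c4.png

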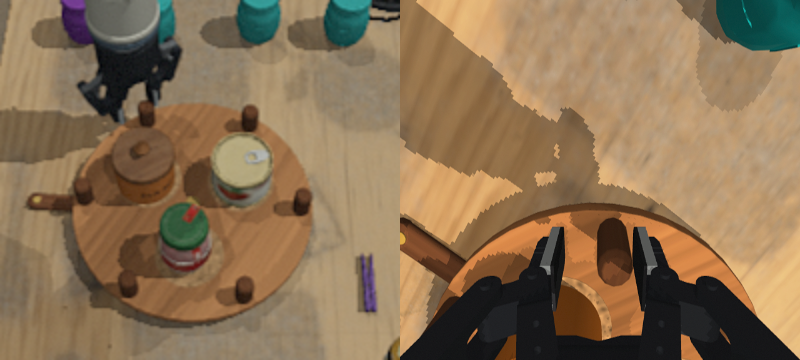

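```bash
python3 - <<'E'
from h import *
c=np.array([565.2,14.6]); A=lambda p:(np.hypot(*(p[:2]-c)).round(1),np.degrees(np.arctan2(p[1]-c[1],p[0]-c[0])).round(1))
g=np.load('pics/s4.png.npz'); S=lambda u,v:(220+u/2,180+v/2)
print('can',A(px2w(g,*S(141,147),113)),'tip',A(px2w(g,*S(37,200),10)))
T=np.array([px2w(g,*S(*p),69) for p in [(83,182),(128,278),(243,284),(302,194),(249,111),(147,105)]])
print([A(t) for t in T],T.mean(0))
h=np.load('pics/w4.png.npz'); print('knob',A(px2w(h,(614-400)*1.6,268*1.3333,69)))
E
```

```text
can (np.float64(65.3), np.float64(155.9)) tip (np.float64(198.1), np.float64(178.4))
[(np.float64(131.6), np.float64(179.3)), (np.float64(138.6), np.float64(-119.8)), (np.float64(139.7), np.float64(-63.6)), (np.float64(134.0), np.float64(-4.4)), (np.float64(128.0), np.float64(56.4)), (np.float64(128.5), np.float64(117.8))] [566.20735054   8.99419017  69.        ]
knob (np.float64(135.8), np.float64(120.5))
```

>>> {"name": "drive_tool", "arguments": {
  "targets": [-0.0001, -0.0049, 0, 0, 0, -0.0349, 0.5, -0.0003, -0.0098, 0, 0, 0, -0.0698, 0.5, -0.0008, -0.0146, 0, 0, 0, -0.1047, 0.5, -0.0014, -0.0195, 0, 0, 0, -0.1396, 0.5, -0.0021, -0.0243, 0, 0, 0, -0.1745, 0.5, -0.0031, -0.0291, 0, 0, 0, -0.2094, 0.5, -0.0042, -0.0339, 0, 0, 0, -0.2443, 0.5, -0.0054, -0.0386, 0, 0, 0, -0.2793, 0.5, -0.0069, -0.0433, 0, 0, 0, -0.3142, 0.5, -0.0077, -0.0456, 0, 0, 0, -0.3316, 0.5, -0.0084, -0.0479, 0, 0, 0, -0.3491, 0.5, -0.0093, -0.0502, 0, 0, 0, -0.3665, 0.5]
}}

```text
clock: 10.25
eef_pos: [451.0, 95.4, 124.0]
tcp_rot: [3.141, 0.0, 2.532]
contact_force: [0.1, 0.9, -0.4]
opening: 0.5
```

>>> {"name": "drive_tool", "arguments": {
  "targets": [0, -0.0012, 0, 0, 0, -0.009, 0.5, 0, -0.0024, 0, 0, 0, -0.0175, 0.5, 0, -0.0024, 0, 0, 0, -0.0175, 0.5, 0, -0.0024, 0, 0, 0, -0.0175, 0.5]
}}

```text
clock: 10.58
eef_pos: [449.4, 93.3, 123.9]
tcp_rot: [-3.141, -0.0, 2.549]
contact_force: [0.2, -0.1, -0.4]
opening: 0.496
```

```bash
python3 - <<'E'
from h import *
g=snap('side','s5.png'); cv2.imwrite('pics/c5.png',cv2.resize(g['color'][210:360,220:400],(720,600),interpolation=cv2.INTER_CUBIC))
E
```

```text
(no output)
```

View pics/c5.png

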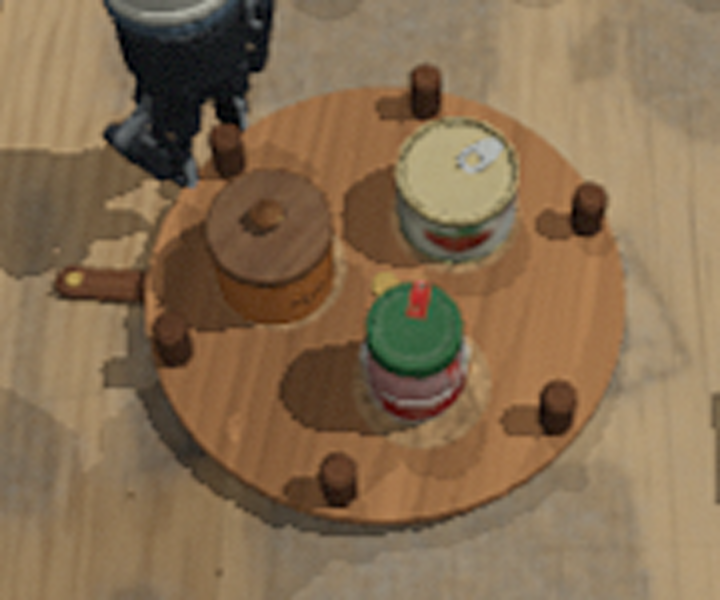

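```bash
cat > m.py <<'E'
from fit import *
def m(f,S,tops,kn,tip):
    g=np.load(f); q,r=fit(g,[S(*p) for p in tops]); c=q[:2]
    t=px2w(g,*S(*tip),10)[:2]-c; k=px2w(g,*S(*kn),113)[:2]-c
    u=t/np.linalg.norm(t); off=u[0]*k[1]-u[1]*k[0]
    an=lambda p:np.degrees(np.arctan2(p[1],p[0]))
    print('c',c,'knobs',np.degrees(q[2])%60,np.round(r,1)); print('tip',np.linalg.norm(t),an(t),'can',np.linalg.norm(k),an(k),'offset mm (+=past ccw)',off)
E
python3 - <<'E'
from m import *
m('pics/s5.png.npz',lambda u,v:(220+u/4,210+v/4),[(425,74),(588,193),(557,389),(337,463),(170,322),(227,133)],(265,204),(75,278))
E
```

```text
c [566.20614021  10.44755153] knobs 20.106145079247938 [-1.6 -2.2 -2.3 -1.6 -1.4 -2.7 -0.  -0.3  0.7 -0.2 -0.  -0.2]
tip 198.8972283453521 176.83209426921346 can 70.17987733317584 171.49032326614577 offset mm (+=past ccw) -6.533500072723647
```

The offset is about −6.5 mm, so roughly 5.5° more is needed. I'll nudge slowly.

>>> {"name": "drive_tool", "arguments": {
  "targets": [0, -0.0012, 0, 0, 0, -0.0087, 0.5, -0.0001, -0.0024, 0, 0, 0, -0.0175, 0.5, -0.0001, -0.0037, 0, 0, 0, -0.0262, 0.5, -0.0001, -0.0049, 0, 0, 0, -0.0349, 0.5, -0.0002, -0.0061, 0, 0, 0, -0.0436, 0.5, -0.0002, -0.0073, 0, 0, 0, -0.0524, 0.5, -0.0003, -0.0086, 0, 0, 0, -0.0611, 0.5, -0.0003, -0.0098, 0, 0, 0, -0.0698, 0.5, -0.0004, -0.011, 0, 0, 0, -0.0785, 0.5, -0.0005, -0.0122, 0, 0, 0, -0.0873, 0.5, -0.0006, -0.0134, 0, 0, 0, -0.096, 0.5, -0.0006, -0.0134, 0, 0, 0, -0.096, 0.5]
}}

```text
clock: 11.63
eef_pos: [442.2, 81.6, 123.8]
tcp_rot: [-3.141, -0.0, 2.646]
contact_force: [-0.1, -0.5, 1.4]
opening: 0.496
```

```bash
python3 - <<'E'
from h import *
g=snap('side','s6.png'); cv2.imwrite('pics/c6.png',cv2.resize(g['color'][210:360,220:400],(720,600),interpolation=cv2.INTER_CUBIC))
s=sense();print(s['eef_pos'],s['contact_force'])
E
```

```text
[442.3057965   81.67027574 123.85787819] [-0.71987026  0.27937297 -0.69988148]
```

View pics/c6.png

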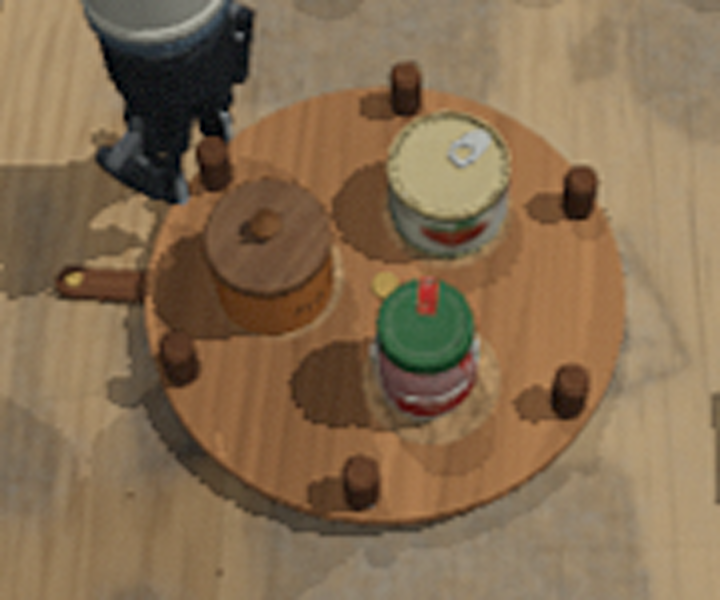

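```bash
python3 - <<'E'
from m import *
m('pics/s6.png.npz',lambda u,v:(220+u/4,210+v/4),[(405,70),(580,175),(571,373),(361,464),(177,340),(213,146)],(264,214),(75,278))
E
```

```text
c [566.47036341  11.13731214] knobs 25.73716070496975 [-1.1 -2.  -1.5 -2.2 -1.2 -2.2  0.3 -0.4  0.1  0.1 -0.   0.1]
tip 199.12417212787588 177.03446382883803 can 69.90498640903577 177.51255389179383 offset mm (+=past ccw) 0.5832976147481244
```

The canister is within 1 mm of the pointer line. I'll centre the fingers on the knob, lift straight up and then move clear.

>>> {"name": "drive_tool", "arguments": {
  "targets": [0, 0.002, 0, 0, 0, 0, 0.5, 0, 0.004, 0, 0, 0, 0, 0.5, 0, 0.006, 0, 0, 0, 0, 0.5, 0, 0.008, 0, 0, 0, 0, 0.5, 0, 0.008, 0, 0, 0, 0, 0.5, 0, 0.008, -0.01, 0, 0, 0, 0.5, 0, 0.008, -0.02, 0, 0, 0, 0.5, 0, 0.008, -0.04, 0, 0, 0, 0.5, 0, 0.008, -0.06, 0, 0, 0, 0.5, 0, 0.008, -0.09, 0, 0, 0, 0.5, 0, 0.008, -0.12, 0, 0, 0, 0.5, 0, 0.008, -0.15, 0, 0, 0, 0.5]
}}

```text
clock: 12.68
eef_pos: [445.8, 88.8, 276.4]
tcp_rot: [3.141, 0.0, 2.646]
contact_force: [0.3, 0.1, 0.0]
opening: 0.499
```

>>> {"name": "drive_tool", "arguments": {
  "targets": [0, 0, -0.03, 0, 0, 0, 0.5, 0, 0, -0.05, 0, 0, 0, 0.5, 0, 0, -0.05, 0, 0, 0, 0.5, 0, 0, -0.05, 0, 0, 0, 0.5, 0, 0, -0.05, 0, 0, 0, 0.5, 0, 0, -0.05, 0, 0, 0, 0.5]
}}

```text
clock: 13.18
eef_pos: [445.5, 88.7, 323.1]
tcp_rot: [-3.14, -0.001, 2.646]
contact_force: [0.4, -0.1, -0.7]
opening: 0.499
```

```bash
python3 - <<'E'
from h import *
g=snap('side','s7.png'); c=cv2.resize(g['color'][210:360,220:400],(720,600),interpolation=cv2.INTER_CUBIC); cv2.imwrite('pics/c7.png',c)
a=cv2.imread('pics/c6.png'); d=cv2.absdiff(a,c).mean(2)
print('diff right half',d[:,350:].mean(), 'canister',d[200:330,210:340].mean())
E
```

```text
diff right half 2.5962447447447454 canister 4.055522682445759
```

View pics/c7.png

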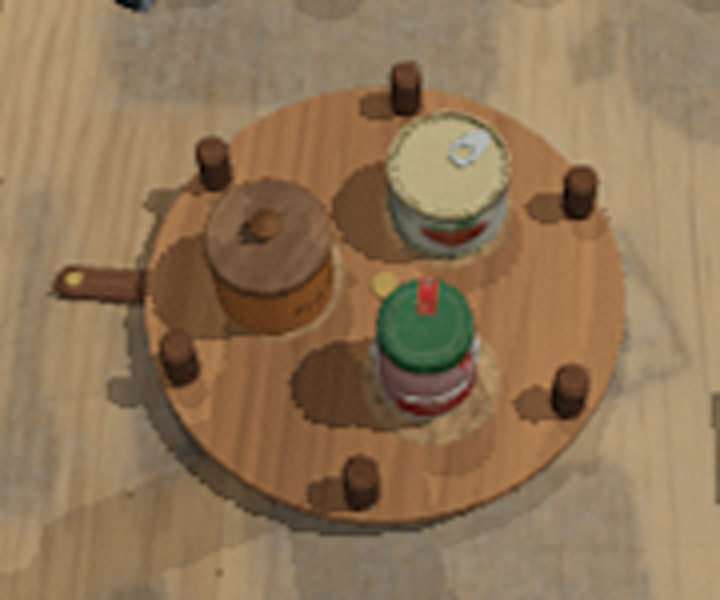

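The turntable did not move as the gripper came away, and the containers are upright on their corks.

```bash
python3 -c "from rig import sign_off; print(sign_off())"
```

```text
the job is handed in; nothing more can be done
None
```

The sugar canister now stands in line with the pointer, and I handed the job in at about 13 s of the 64 s allowed. `sign_off` gives no verdict.

**What I did:** I put the half-open fingers loosely around one rim knob. I carried the knob about 153° counter-clockwise, ending with a slow 5.5° nudge. Then I centred the fingers on the knob and lifted straight up.

**Last checks:**
- **Alignment:** the side camera puts the canister about 0.6 mm from the pointer line (±14 mm allowed), 70 mm from the axis on the pointer's side.
- **At rest:** the picture after lifting shows the turntable where it was before.
- **Containers:** all three look upright on their cork circles.
- **Forces:** readings at the end of each move were about 2 N or less. I did not see peak forces within a move.

**Disagreements and gaps:**
- The first wrist-camera picture put the turning axis about 4 mm off in y from the side-camera fit. The measured knob radii came out 1–3 mm short. Both are well inside the tolerance.
- I did not re-measure the cup, lemon and spice jar at the end. The fingers stayed within the disc's rim while low.

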